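# Find the true gel cassette with the gap gauge

### The job

Three gel cassettes stand in the casting stand, but in two of them a spacer has slipped across the inside of the gap, out of sight, so only one gap is clear to its full depth. Take the gap gauge from its wooden holder and try its sprung blade in the gaps gently, never forcing it where it jams so that it is pushed back more than 8 mm into the handle, until you find the gap it slides into fully home; leave the gauge standing upright in that gap, let go, and leave everything else on the bench where it is.

Things in the scene. Friction and masses are not known exactly. Their poses are not given: they have to be found in the camera images.
- gauge: Loose gauge, 0.12 kg, upright in the holder. Dark shoulder 44 (x) x 24 (y) mm, z 0 to 6; yellow handle 20 (x) x 16 (y) mm, z 6 to 62; steel blade 24 (x) x 3 (y) mm hanging from it, z -42 to 0. Origin: centre of the shoulder's underside, z up. Same after a half turn about z. Grip the handle across its 16 mm, 30 to 40 mm above the origin. It may shift in the grip: read it again in the hand.
- gauge_tip (a point): Centre of the blade's lower end, 42 mm under the gauge's origin while the blade is out.
- blade (a joint): How far the sprung blade is pushed up into the handle (m): 0 fully out, stop at 0.014. It gives from 3 N on and takes 1 N more for each mm (8 mm: 11 N).
- holder: Fixed wooden block 72 (x) x 60 (y) x 56 mm high with an upright slot 32 (x) x 7 (y) mm in its top, in which the gauge's blade hangs, shoulder on the block. Origin: centre of its underside, x along the slot. The gauge pulls straight up and out.
- stand: Fixed casting stand: grey base 120 (x) x 205 (y) x 12 mm, blue end walls 62 mm high at both y ends, low orange clamps, three white cassettes in a row along y, 62 mm apart. Origin: centre of the underside, z up. Two of the cassettes, at random, have a slipped spacer that bars the whole gap 14 or 24 mm below the plate tops; it is rigid and stops the blade dead.
- gap_middle (a point): Nominal middle of the middle cassette's gap (centre of the stand), at the height of the flat plate tops, 66 mm above the table; axes as the stand's: x along the gap, y across. Cassettes are clamped by eye: each real gap may lie up to 3 mm to either side (stand's y) of its point and be 0.01 rad askew.
- gap_left (a point): The same for the left cassette, 62 mm to +y of the middle. Each cassette: two upright rigid ceramic plates 84 mm long (x), 6 mm thick, with a gap of 5.5 mm between, open above; black strips fill the last 8 mm at each x end.
- gap_right (a point): The same for the right cassette, 62 mm to -y of the middle. A clear gap is deeper than the blade is long: the shoulder comes to rest on the plate tops, blade tip 42 mm below them.
- tube_rack: Bystander: green tube rack 100 x 210 x 45 mm. Origin under its centre.
- tip_box_yellow: Bystander: yellow pipette tip box with a clear lid, 85 x 120 x 72 mm. Origin under its centre.
- tip_box_blue: Bystander: blue pipette tip box with a clear lid, 85 x 120 x 72 mm. Origin under its centre.
- gel_comb: Bystander: red gel comb lying flat, 90 x 38 x 8 mm. Origin under its back bar.
- marker: Bystander: white marker pen with a black cap, lying, 135 mm long, 12 mm thick. Origin under its middle.
- beaker: Bystander: clear plastic beaker, 70 mm across, 90 mm high. Origin under its centre.
- goggles: Bystander: safety goggles with black rim and arms, 155 mm wide, 48 mm high, arms to +x. Origin under the lens.
Not all that is in view belongs to the job. Leave any green look-alike of the gauge alone. Leave any red look-alike of the holder alone.

How it is judged:
On the way, in this order (a step that is already met when the one before it is completed fails the run):
1. The gauge is drawn up out of its holder, held in the fingers (z of gauge_tip in the frame of holder above 0.06 m and contact force between the fingers and gauge above 0.5 N), for 0.1 s.
2. The held blade is at least 10 mm down in one of the gaps (contact force between the fingers and gauge above 0.5 N and ((z of gauge_tip in the frame of gap_right below -0.01 m and y of gauge_tip in the frame of gap_right between -0.006 and 0.006 m and x of gauge_tip in the frame of gap_right between -0.03 and 0.03 m) or (z of gauge_tip in the frame of gap_middle below -0.01 m and y of gauge_tip in the frame of gap_middle between -0.006 and 0.006 m and x of gauge_tip in the frame of gap_middle between -0.03 and 0.03 m) or (z of gauge_tip in the frame of gap_left below -0.01 m and y of gauge_tip in the frame of gap_left between -0.006 and 0.006 m and x of gauge_tip in the frame of gap_left between -0.03 and 0.03 m))), for 0.1 s.
At the end, for the whole second after the job is handed in: The gauge stands upright (within 0.08 rad) and at rest in the one clear gap, fully home: its blade tip at least 39 mm below the plate tops (42 mm is shoulder on plates), within 6 mm across and 30 mm along of that gap's nominal middle (((z of gauge_tip in the frame of gap_right below -0.039 m and y of gauge_tip in the frame of gap_right between -0.006 and 0.006 m and x of gauge_tip in the frame of gap_right between -0.03 and 0.03 m) or (z of gauge_tip in the frame of gap_middle below -0.039 m and y of gauge_tip in the frame of gap_middle between -0.006 and 0.006 m and x of gauge_tip in the frame of gap_middle between -0.03 and 0.03 m) or (z of gauge_tip in the frame of gap_left below -0.039 m and y of gauge_tip in the frame of gap_left between -0.006 and 0.006 m and x of gauge_tip in the frame of gap_left between -0.03 and 0.03 m)) and angle between gauge's own z axis and vertical below 0.08 rad and linear speed of gauge below 0.02 m/s); the robot touches nothing.
It fails at once if The gauge is forced: its sprung blade is pushed back more than 8 mm into the handle (value of joint blade above 0.008 m).
It fails at once if A bystander is moved by more than 15 mm (distance of any of tube_rack, tip_box_yellow, tip_box_blue, gel_comb, marker, beaker, goggles from where it was at the start of the episode above 0.015 m).
It also fails if it takes over 64 s, if anything falls off the work surface, if the arm or the gripper's body presses on something with over 40 N, if the wrist force passes 120 N, or if a joint passes its speed limit or range.

### The arm

A 6-joint arm with a two-finger parallel gripper is mounted at the origin on the work surface. World frame = base frame: x ahead of the robot, y to its left, z up, the work surface at z = 0. Lengths are in m, angles in rad, forces in N, time in s.
With the tool pointing down it reaches from about 0.425 to 0.95 m from the base axis. Payload 3.5 kg.
Tool frame: the origin (TCP) lies between the finger pads; the fingertips stand 11 mm ahead of it and the grasp point (between the pads) lies 8 mm behind it (ctrl.tcp_to_tips is the distance from the TCP to the fingertips, in m); z points along the fingers, y is the direction in which the jaws open and shut (so a half turn about z gives the same grasp; the last joint's range is limited). The gripper opens to 85 mm and grips with 20 to 120 N. Pads are 22 mm wide; open, the fingers measure 114 mm over their backs; the gripper's body (76 mm by 85 mm) begins 54 mm behind the grasp point. The pads swing forward as they close: fully open they stand 13 mm farther back than shut.
Start: joints at [1.128, 0.286, 1.577, -0, 1.279, -0.15], TCP at [0.195, 0.646, 0.242] pointing down, gripper open.
Joint ranges: [-2.77, 2.77], [-0.9, 2.22], [0.21, 2.48], [-1.53, 4.67], [0.24, 2.81], [-2.84, 2.84]. Speed limits (rad/s): [2.79, 2.79, 3.14, 3.14, 3.14, 3.14].

### API

Orientations are given as a unit quaternion [x, y, z, w].
In Python, from plant import monitor, vision, workorder, ctrl gives the robot as it stands.
- The arm moves only by the tool jog_arm, never from a script. Its argument "series" is a list of rows, each a list of 4 numbers: the shift along the tool's x, y, z in m, then the turn about the tool's z in rad. In form: [[tx, ty, tz, spin], ...]. A call has exactly 8 rows; each row shifts and turns the pose as measured when the row begins, along the tool's axes as they then stand; what a row does not reach is not made up. A row lasts 1/12 s, in which the tool goes at most 41.7 mm and 7.16 degrees, less where a joint would pass 70% of its speed; a pose out of reach is approached as far as the arm can. A call is refused whole if a number of a shift passes 0.0417 or a number of a turn 0.125, either way. A call with a gripper value outside its range is refused whole. "grip" is the finger opening in m, from 0 to 0.0854, set as the call begins (left out, the last holds). The fingers move at their own pace and stop on an object; "grip_force" is the grip in N (left out, the last holds). Time passes only in rows, so rows that do not move let the fingers close, or fill a call up. It gives the time, the measured TCP pose, the force and the opening at its end, in the units of the state.
- monitor.get_state(): the state, without advancing time (a new reading comes with each control period).
- vision.read_camera(name): name is "side" or "top"; returns the picture (384x512x3 uint8, red, green, blue); there is no depth.
- vision.get_calibration(name): a dict with "vfov" (degrees; the focal length in pixels is half the picture's height over the tangent of half this angle, whatever the lens; pixels are square), "cx", "cy" (the principal point, pixels), "D" ([k1, k2, p1, p2, k3] as OpenCV has them; the pictures are not rectified), "R" (3x3) and "t" (3): a world point X has camera coordinates R X + t. Camera axes: x right, y down, z forward; pixel columns grow to the right and rows downward; lengths in m; the calibration is good to about 2 mm. A picture is of the moment at which its call begins. get_calibration takes no time and is no camera call.
- workorder.sign_off(): hands the job in, once; it reports no verdict.
The state is a dict: "time": time; "qpos": joint angles; "dq": joint speeds; "joint_efforts": joint torques, N m; "eef_pos": TCP position; "tcp_rot": TCP orientation; "contact_force": force on the tool from outside, world axes, zero at the start; "wrist_torque": the same for the moment, N m; "opening": opening from 0.0 (shut) to 1.0 (fully open).
Only numpy, scipy, OpenCV 4.12 (cv2) and the standard library are available. Lean on these libraries where they do the work, as an engineer would, in place of code of your own. Each camera call takes 0.05 s, during which the arm holds its last target.

## Working session

There is one attempt and no reset: what is moved stays moved. The work goes in short steps, Python scripts to look and compute and a tool call to move; the robot and the scene stay as the last step left them, time stands still between calls to the robot, and variables do not carry over. Pictures are saved under pics/ and viewed, and the job is handed in when it is done.

Besides the shell and the picture viewer there is one more tool, called after "Emit:" by a JSON object that holds its "api" and its "payload". jog_arm: Moves the arm, as the interface text tells. Its arguments: {"type":"object","properties":{"series":{"type":"array","items":{"type":"array","items":{"type":"number"}}},"grip":{"type":"number"},"grip_force":{"type":"number"}},"required":["series"]}

```bash
ls; mkdir -p pics
python3 - <<'E'
from plant import monitor, vision, ctrl
import cv2
print(monitor.get_state(), ctrl.tcp_to_tips)
for n in("side","top"):
    im=vision.read_camera(n); cv2.imwrite(f"pics/{n}0.png",im[:,:,::-1]); print(n,vision.get_calibration(n))
E
```

```text
pics
{'time': 0.0, 'qpos': array([ 1.12802302e+00,  2.87204560e-01,  1.57818107e+00,  1.80769014e-05,
        1.27865461e+00, -1.49997588e-01]), 'dq': array([ 0.00050913,  0.00057407, -0.00052422, -0.00164911, -0.0003546 ,
       -0.00125308]), 'joint_efforts': array([-5.09015408e-04, -4.05998254e+01, -2.92617077e+01, -1.33566555e-04,
        6.03321139e-03, -9.65547258e-06]), 'eef_pos': array([0.19449888, 0.64569689, 0.24091905]), 'tcp_rot': array([ 1.45868064e-01,  9.89303295e-01, -1.16790438e-03, -3.65701658e-04]), 'contact_force': array([-0.38405721, -0.02326769, -0.01062728]), 'wrist_torque': array([ 0.01461763, -0.03659791, -0.01652231]), 'opening': 0.9985450163314976} 0.011
side {'vfov': 53.58614272180356, 'cx': 257.15570381227155, 'cy': 182.458240188153, 'D': array([0.02334619, 0.        , 0.        , 0.        , 0.        ]), 'R': array([[-0.9870677 , -0.16009194, -0.00824179],
       [-0.07946298,  0.53329651, -0.8421879 ],
       [ 0.13922282, -0.83064156, -0.53912114]]), 't': array([0.53897078, 0.12312056, 0.96614854])}
top {'vfov': 54.134968380186656, 'cx': 256.4854815044571, 'cy': 193.48978199609354, 'D': array([-0.04188448,  0.        ,  0.        ,  0.        ,  0.        ]), 'R': array([[-0.01980775, -0.99979491, -0.00421778],
       [-0.99767066,  0.02004074, -0.06520443],
       [ 0.06527559,  0.0029164 , -0.99786301]]), 't': array([-0.01355016,  0.54913246,  1.20912845])}
```

View pics/side0.png

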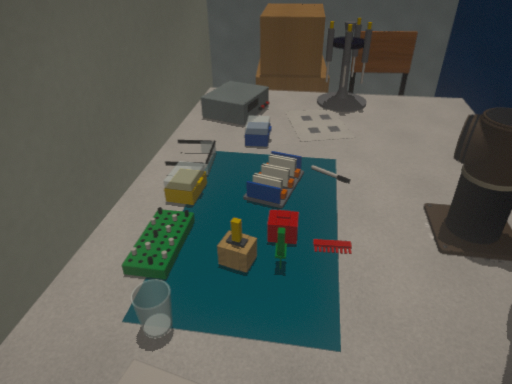

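View pics/top0.png

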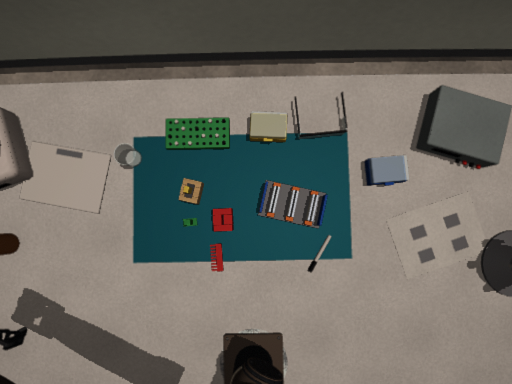

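```bash
cat > h.py <<'E'
import numpy as np, cv2
from plant import monitor, vision
def K(n):
    c=vision.get_calibration(n); f=192/np.tan(np.radians(c['vfov'])/2)
    return np.array([[f,0,c['cx']],[0,f,c['cy']],[0,0,1]]),c['D'],np.array(c['R']),np.array(c['t'])
def ray(n,uv):
    k,D,R,t=K(n); p=cv2.undistortPoints(np.array(uv,float).reshape(-1,1,2),k,D).reshape(-1,2)
    d=np.c_[p,np.ones(len(p))]@R; return -R.T@t,d
def atz(n,uv,z):
    C,d=ray(n,uv); return C+d*((z-C[2])/d[:,2])[:,None]
def proj(n,X):
    k,D,R,t=K(n); return cv2.projectPoints(np.array(X,float).reshape(-1,3),cv2.Rodrigues(R)[0],t,k,D)[0].reshape(-1,2)
def tri(uvs,uvt):
    out=[]
    for a,b in zip(np.reshape(uvs,(-1,2)),np.reshape(uvt,(-1,2))):
        C1,d1=ray('side',a);C2,d2=ray('top',b);d1=d1[0];d2=d2[0]
        A=np.c_[d1,-d2]; s=np.linalg.lstsq(A,C2-C1,rcond=None)[0]
        p,q=C1+s[0]*d1,C2+s[1]*d2; out.append(np.r_[(p+q)/2,np.linalg.norm(p-q)])
    return np.array(out)
def crop(src,x,y,w,h,k,out):
    im=cv2.imread(src)[y:y+h,x:x+w]; im=cv2.resize(im,None,fx=k,fy=k,interpolation=cv2.INTER_CUBIC)
    im=cv2.convertScaleAbs(im,alpha=1.3,beta=15)
    for i in range(0,w,10): cv2.putText(im,str(x+i),(i*k,8),0,.3,(255,255,255)); cv2.line(im,(i*k,10),(i*k,14),(255,255,255))
    for i in range(0,h,10): cv2.putText(im,str(y+i),(0,i*k+4),0,.3,(255,255,255))
    cv2.imwrite(out,im)
E
python3 - <<'E'
from h import *
crop('pics/top0.png',250,172,85,62,9,'pics/top0_stand.png')
crop('pics/top0.png',170,170,70,64,9,'pics/top0_g.png')
crop('pics/side0.png',240,145,70,62,9,'pics/side0_stand.png')
crop('pics/side0.png',210,205,100,70,8,'pics/side0_g.png')
E
```

```text
(no output)
```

View pics/top0_stand.png

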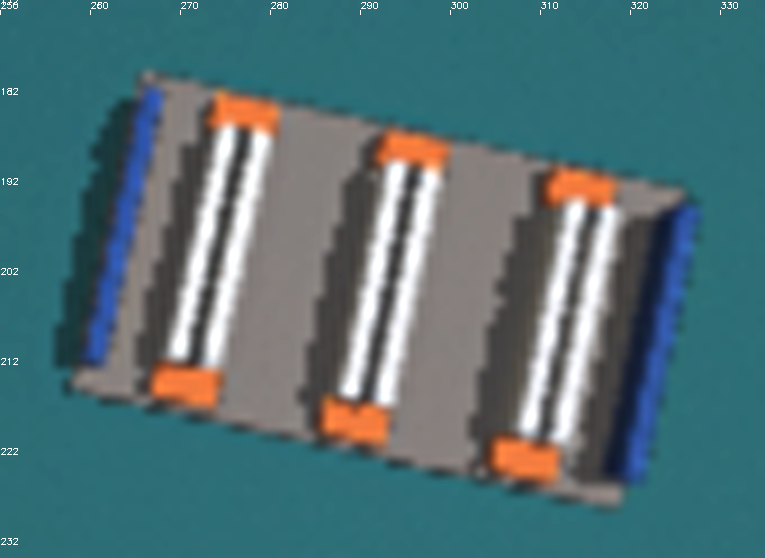

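View pics/top0_g.png

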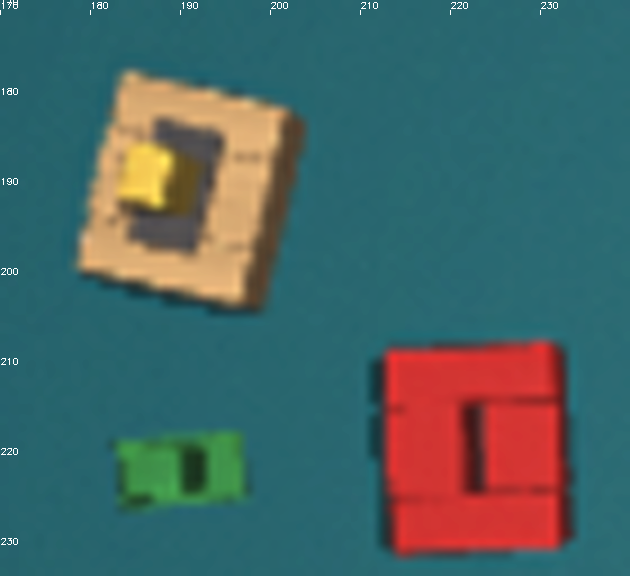

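View pics/side0_stand.png

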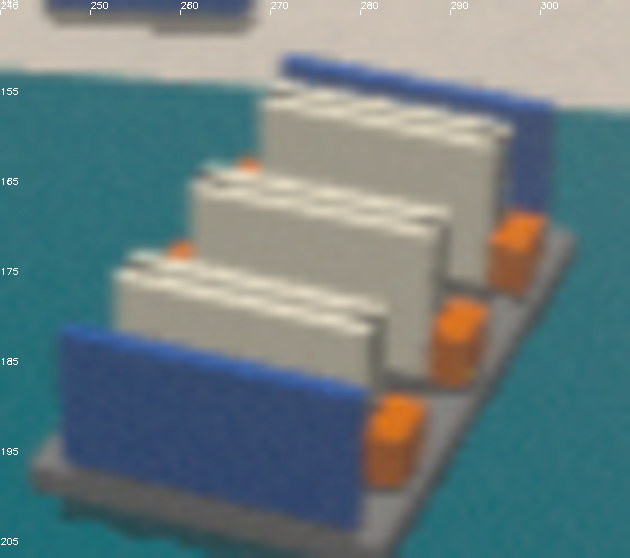

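View pics/side0_g.png

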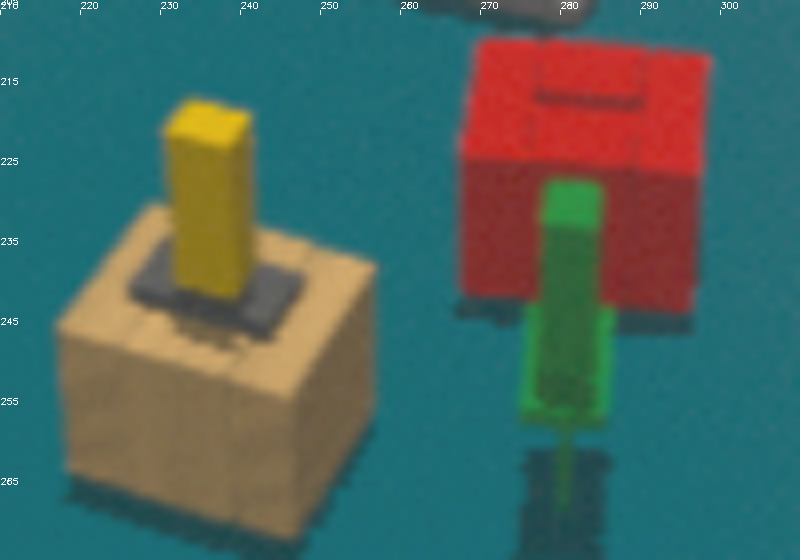

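```bash
cat >> h.py <<'E'
def cp(pts,x,y,k): return np.array(pts,float)/k-.5+[x,y]
E
python3 - <<'E'
from h import *
np.set_printoptions(precision=4,suppress=True)
T=lambda p:cp(p,170,170,9); S=lambda p:cp(p,210,205,8)
print('handle top',tri(S([[207,122]]),T([[146,176]])), 'atz top',atz('top',T([[146,176]]),.118),'side',atz('side',S([[207,122]]),.118))
hs=S([[152,205],[377,263],[294,396],[58,325]]); ht=T([[127,72],[288,108],[244,302],[78,270]])
# top corners order: in world? match
print('top z56\n',atz('top',ht,.056)); print('side z56\n',atz('side',hs,.056))
T=lambda p:cp(p,250,172,9); S=lambda p:cp(p,240,145,9)
# gap ends top (upper, lower) left/mid/right
g=T([[243,130],[195,362],[413,165],[366,403],[596,205],[546,437]])
P=atz('top',g,.066); print(P)
for i in range(3):
    d=P[2*i]-P[2*i+1]; print(np.linalg.norm(d),np.degrees(np.arctan2(d[1],d[0])),P[2*i:2*i+2].mean(0))
# side view: gap ends: near cassette=left?
s=S([[136,262],[378,312],[200,172],[440,222],[268,98],[503,136]])
Q=atz('side',s,.066);print(Q)
for i in range(3):
    d=Q[2*i]-Q[2*i+1]; print(np.linalg.norm(d),np.degrees(np.arctan2(d[1],d[0])),Q[2*i:2*i+2].mean(0))
E
```

```text
handle top [[0.5612 0.1883 0.1163 0.0024]] atz top [[0.5598 0.1878 0.118 ]] side [[0.5619 0.1904 0.118 ]]
top z56
 [[0.6019 0.2061 0.056 ]
 [0.5879 0.1492 0.056 ]
 [0.5197 0.1654 0.056 ]
 [0.5322 0.2239 0.056 ]]
side z56
 [[0.5884 0.1543 0.056 ]
 [0.5193 0.1697 0.056 ]
 [0.5327 0.2267 0.056 ]
 [0.6028 0.2088 0.056 ]]
[[ 0.5681 -0.088   0.066 ]
 [ 0.4876 -0.0694  0.066 ]
 [ 0.5547 -0.147   0.066 ]
 [ 0.4721 -0.1285  0.066 ]
 [ 0.5394 -0.2105  0.066 ]
 [ 0.4591 -0.1907  0.066 ]]
0.08264919614732125 -12.973386118108525 [ 0.5278 -0.0787  0.066 ]
0.08457183054826077 -12.640872361285746 [ 0.5134 -0.1377  0.066 ]
0.0827176110386913 -13.825782763932851 [ 0.4992 -0.2006  0.066 ]
[[ 0.5673 -0.0894  0.066 ]
 [ 0.4884 -0.071   0.066 ]
 [ 0.5559 -0.149   0.066 ]
 [ 0.4745 -0.1282  0.066 ]
 [ 0.5405 -0.2029  0.066 ]
 [ 0.4588 -0.1879  0.066 ]]
0.08102964611302765 -13.097967369452196 [ 0.5279 -0.0802  0.066 ]
0.0839943822340362 -14.310411789178332 [ 0.5152 -0.1386  0.066 ]
0.08303869673396301 -10.39738371093876 [ 0.4996 -0.1954  0.066 ]
```

```bash
cat >> h.py <<'E'
from scipy.spatial.transform import Rotation as Rt
def rem(tgt,yaw=None):
    """remaining shift in tool axes; yaw = world angle (deg) of tool y"""
    s=monitor.get_state(); R=Rt.from_quat(s['tcp_rot']).as_matrix(); p=s['eef_pos']
    ya=np.degrees(np.arctan2(R[1,1],R[0,1])); np.set_printoptions(precision=4,suppress=True)
    print('t',s['time'],'pos',p,'yawy',ya,'tool z',R[:,2],'F',s['contact_force'],'op',s['opening'])
    print('rem tool',R.T@(np.array(tgt)-p),'spin', None if yaw is None else -np.radians(yaw-ya))
    return R.T@(np.array(tgt)-p)
E
python3 - <<'E'
from h import *
# refine stand yaw/gaps by subpixel: rectify top view at z=.066 onto stand-aligned grid
im=cv2.imread('pics/top0.png')
yaw=np.radians(-13.3); c=np.array([.5136,-.1385]); ex=np.array([np.cos(yaw),np.sin(yaw)]); ey=np.array([-ex[1],ex[0]])
xs=np.arange(-.05,.0501,.0005); ys=np.arange(-.1,.1001,.0005)
X=np.array([[*(c+x*ex+y*ey),.066] for x in xs for y in ys])
for n in('top','side'):
    im=cv2.imread(f'pics/{n}0.png'); uv=proj(n,X).reshape(len(xs),len(ys),2).astype(np.float32)
    r=cv2.remap(im,uv[...,0],uv[...,1],cv2.INTER_CUBIC)
    cv2.imwrite(f'pics/rect_{n}.png',cv2.resize(r,None,fx=2,fy=2)[::-1])
    g=r.astype(float).mean(2)
    for nm,y0 in(('R',-.062),('M',0),('L',.062)):
        for lo,hi in((-.03,-.01),(-.01,.01),(.01,.03)):
            m=(xs>=lo)&(xs<=hi); pr=g[m].mean(0); sel=(ys>y0-.014)&(ys<y0+.014)
            print(n,nm,lo,' '.join(f'{int(v)}' for v in pr[sel][::2]))
E
```

```text
top R -0.03 53 66 83 104 129 153 173 184 182 165 136 102 72 52 49 66 98 136 168 181 174 151 121 92 70 57 49 46
top R -0.01 61 77 94 115 137 160 178 185 178 159 129 96 66 50 54 79 117 154 180 188 178 155 124 94 70 57 50 46
top R 0.01 52 68 89 114 139 162 179 186 178 157 126 92 65 52 57 81 117 153 177 183 170 145 115 88 66 54 48 46
top M -0.03 84 84 86 92 105 126 150 172 184 181 163 132 94 60 39 42 67 106 146 175 188 181 158 126 94 68 52 44
top M -0.01 85 84 86 94 109 129 152 173 185 183 163 129 90 56 39 44 71 112 152 180 191 182 159 128 97 70 52 44
top M 0.01 84 84 85 92 108 131 156 177 189 188 170 137 96 60 39 41 64 101 142 173 187 182 160 130 98 73 55 44
top L -0.03 84 86 90 101 120 144 167 183 186 173 145 106 67 42 38 57 92 131 165 184 182 163 131 96 67 50 41 37
top L -0.01 83 85 93 109 131 156 177 188 186 167 135 96 60 39 40 65 105 147 179 192 184 161 128 94 64 46 39 37
top L 0.01 84 86 94 111 135 160 180 188 182 161 126 86 53 36 42 68 108 148 176 184 173 146 114 83 60 45 38 36
side R -0.03 64 68 73 80 88 97 107 117 125 131 136 137 136 133 130 128 128 129 132 135 138 140 140 138 1
[... 299 characters left out ...]
4 139 142 143 142 139 135 131 129 128 130 133 136 139 140 139 136 131 124 118
side M -0.01 102 103 105 108 112 117 122 128 134 138 141 141 140 137 133 130 128 128 130 134 137 139 140 138 135 130 123 117
side M 0.01 100 101 103 106 110 115 121 128 133 139 142 143 141 138 133 129 126 126 128 131 136 139 141 141 138 133 126 120
side L -0.03 101 102 104 107 111 118 125 132 139 144 146 145 141 135 129 125 123 126 130 137 142 146 146 142 136 128 120 112
side L -0.01 102 103 106 109 114 120 127 134 140 143 144 142 138 133 129 127 127 129 134 139 142 144 143 138 132 124 117 111
side L 0.01 101 103 106 110 116 124 131 138 143 146 145 141 135 129 125 123 125 130 136 142 145 146 143 137 130 122 115 109
```

Emit:
{"api": "jog_arm", "payload": {"series": [[-0.033, -0.0226, 0, 0], [-0.033, -0.0226, 0, 0], [-0.033, -0.0226, 0, 0], [-0.033, -0.0226, 0, 0], [-0.033, -0.0226, 0, 0], [-0.033, -0.0226, 0, 0], [-0.033, -0.0226, 0, 0], [-0.033, -0.0226, 0, 0]], "grip": 0.06, "grip_force": 40}}

```text
time: 0.77
eef_pos: [0.3954, 0.3912, 0.2347]
tcp_rot: [0.138, 0.99, -0.004, -0.003]
contact_force: [0.5, 1.1, 1.1]
opening: 0.701
```

Run:
```python
from h import *
rem([.561,.189,.16],76.4)
```

```text
t 0.7667 pos [0.3954 0.3912 0.2347] yawy 74.09778406295173 tool z [-0.0078 -0.0061 -1.    ] F [0.4512 1.1321 1.1362] op 0.7011840233150727
rem tool [-0.2151 -0.1485  0.0746] spin -0.040181248193378885
```

Emit:
{"api": "jog_arm", "payload": {"series": [[-0.033, -0.0225, 0, 0], [-0.033, -0.0225, 0, 0], [-0.033, -0.0225, 0, 0], [-0.033, -0.0225, 0, 0], [-0.033, -0.0225, 0, 0], [-0.025, -0.017, 0, 0], [-0.012, -0.01, 0, 0], [-0.006, -0.005, 0.01, -0.04]]}}

```text
time: 1.43
eef_pos: [0.5639, 0.1777, 0.223]
tcp_rot: [0.122, 0.993, -0.005, -0.003]
contact_force: [0.2, 0.3, 0.8]
opening: 0.704
```

Run:
```python
from h import *
rem([.561,.189,.14],76.4)
```

```text
t 1.4333 pos [0.5639 0.1777 0.223 ] yawy 76.00210422594083 tool z [-0.0075 -0.0082 -0.9999] F [0.1521 0.3219 0.7975] op 0.7039504964838623
rem tool [0.0051 0.0111 0.0829] spin -0.006944591337104126
```

Emit:
{"api": "jog_arm", "payload": {"series": [[0.003, 0.005, 0.015, -0.005], [0.002, 0.004, 0.015, 0], [0, 0.002, 0.015, 0], [0, 0, 0.015, 0], [0, 0, 0.01, 0], [0, 0, 0.005, 0], [0, 0, 0.002, 0], [0, 0, 0, 0]]}}

```text
time: 2.1
eef_pos: [0.5607, 0.1841, 0.1377]
tcp_rot: [0.122, 0.992, -0.006, -0.007]
contact_force: [0.1, -0.3, -0.7]
opening: 0.698
```

Run:
```python
from h import *
rem([.561,.189,.084],76.4)
for n in("side","top"):
    im=vision.read_camera(n); cv2.imwrite(f"pics/{n}1.png",im[:,:,::-1])
crop('pics/top1.png',150,150,85,64,9,'pics/top1_g.png')
crop('pics/side1.png',190,165,100,72,8,'pics/side1_g.png')
```

```text
t 2.1 pos [0.5607 0.1841 0.1377] yawy 75.95260305792591 tool z [-0.0148 -0.0101 -0.9998] F [ 0.1421 -0.3373 -0.7355] op 0.6981077095421911
rem tool [0.0002 0.0055 0.0536] spin -0.007808549702547269
```

View pics/side1_g.png

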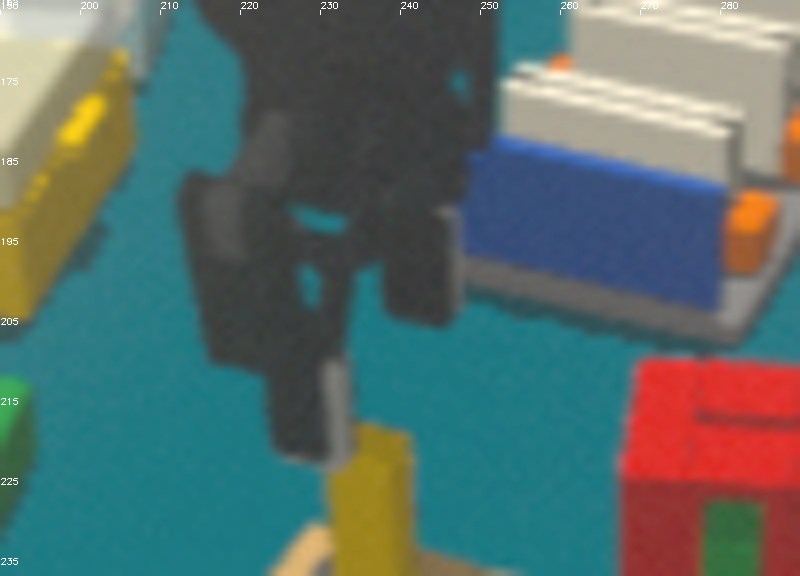

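View pics/top1_g.png

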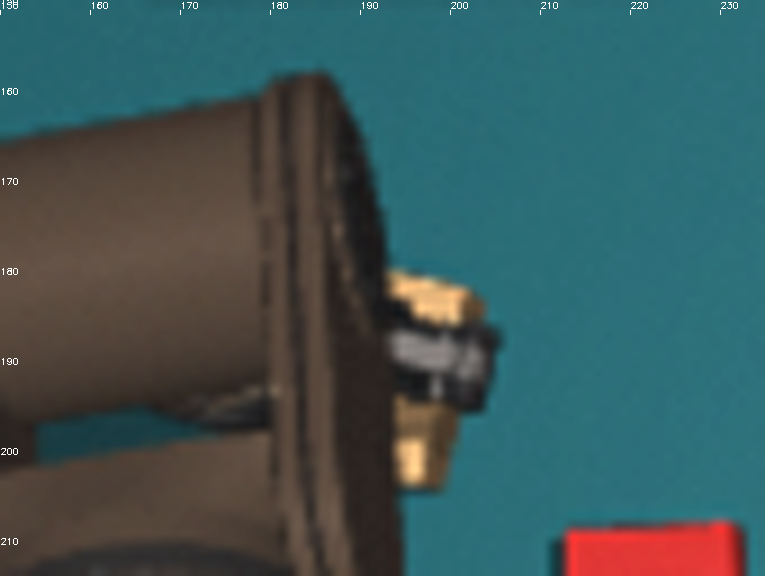

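Emit:
{"api": "jog_arm", "payload": {"series": [[0, 0.003, 0.004, -0.008], [0, 0.0025, 0.008, 0], [0, 0, 0.009, 0], [0, 0, 0.009, 0], [0, 0, 0.009, 0], [0, 0, 0.007, 0], [0, 0, 0.004, 0], [0, 0, 0.002, 0]]}}

```text
time: 2.87
eef_pos: [0.5641, 0.1903, 0.0845]
tcp_rot: [0.118, 0.993, -0.005, -0.003]
contact_force: [0.1, -0.0, 0.5]
opening: 0.699
```

Run:
```python
from h import *
rem([.561,.189,.084],76.4)
```

```text
t 2.8667 pos [0.5641 0.1903 0.0845] yawy 76.48984034308302 tool z [-0.0071 -0.0088 -0.9999] F [ 0.0948 -0.0145  0.5349] op 0.6994047542401544
rem tool [ 0.0027 -0.002   0.0005] spin 0.0015680097879198637
```

Emit:
{"api": "jog_arm", "payload": {"series": [[0.0025, -0.0015, 0, 0], [0, 0, 0, 0], [0, 0, 0, 0], [0, 0, 0, 0], [0, 0, 0, 0], [0, 0, 0, 0], [0, 0, 0, 0], [0, 0, 0, 0]], "grip": 0.024}}

```text
time: 3.53
eef_pos: [0.5615, 0.1892, 0.0851]
tcp_rot: [0.118, 0.993, -0.005, -0.002]
contact_force: [-0.6, 0.6, -0.7]
opening: 0.285
```

Run:
```python
from h import *
rem([.561,.189,.084],76.4)
for n in("side",):
    im=vision.read_camera(n); cv2.imwrite(f"pics/{n}2.png",im[:,:,::-1])
crop('pics/side2.png',190,190,100,72,8,'pics/side2_g.png')
rem([.561,.189,.084],76.4)
```

```text
t 3.5333 pos [0.5615 0.1892 0.0851] yawy 76.47369850684602 tool z [-0.0058 -0.0086 -0.9999] F [-0.6122  0.6187 -0.7347] op 0.2853539501755116
rem tool [ 0.0005 -0.0003  0.0011] spin 0.0012862815982665314
t 3.5833 pos [0.5616 0.1892 0.0851] yawy 76.4746495813674 tool z [-0.0057 -0.0086 -0.9999] F [0.1289 0.5632 0.4964] op 0.2791580944362193
rem tool [ 0.0005 -0.0003  0.0011] spin 0.0013028809800964705
```

View pics/side2_g.png

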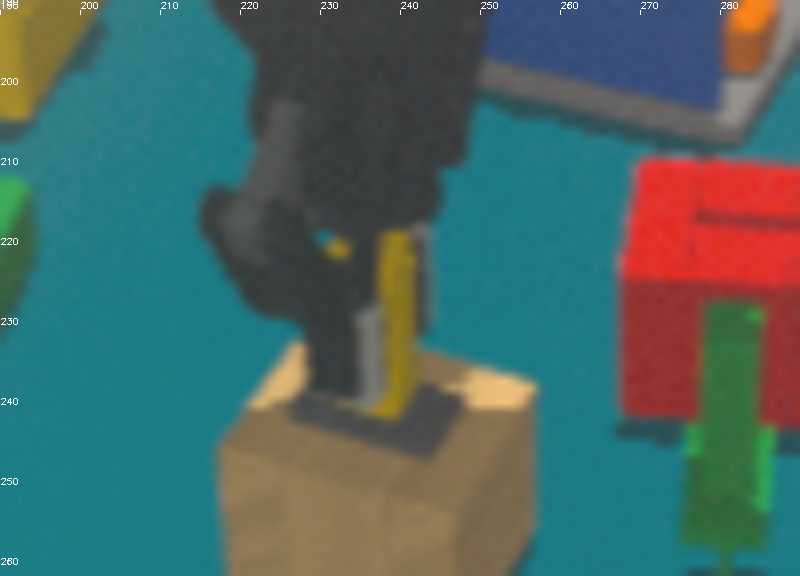

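Emit:
{"api": "jog_arm", "payload": {"series": [[0, 0, 0, 0], [0, 0, 0, 0], [0, 0, 0, 0], [0, 0, 0, 0], [0, 0, 0, 0], [0, 0, 0, 0], [0, 0, 0, 0], [0, 0, 0, 0]], "grip": 0.0, "grip_force": 40}}

```text
time: 4.25
eef_pos: [0.5617, 0.1893, 0.0853]
tcp_rot: [0.118, 0.993, -0.004, -0.002]
contact_force: [0.1, -0.7, -0.4]
opening: 0.184
```

Run:
```python
from h import *
rem([.561,.189,.2],76.4)
```

```text
t 4.25 pos [0.5617 0.1893 0.0853] yawy 76.46896091729101 tool z [-0.0055 -0.0083 -1.    ] F [ 0.1489 -0.6623 -0.4012] op 0.18405575050682113
rem tool [ 0.001  -0.0016 -0.1146] spin 0.0012035950619235813
```

Emit:
{"api": "jog_arm", "payload": {"series": [[0, 0, -0.004, 0], [0, 0, -0.008, 0], [0, 0, -0.014, 0], [0, 0, -0.018, 0], [0, 0, -0.018, 0], [0, 0, -0.014, 0], [0, 0, -0.008, 0], [0, 0, -0.003, 0]]}}

```text
time: 4.92
eef_pos: [0.5596, 0.1897, 0.1751]
tcp_rot: [0.118, 0.993, -0.005, -0.006]
contact_force: [-0.0, 0.2, -1.0]
opening: 0.184
```

Run:
```python
from h import *
rem([.528,-.079,.17],76.3)
rem([.514,-.138,.17],76.3)
for n in("side","top"):
    im=vision.read_camera(n); cv2.imwrite(f"pics/{n}3.png",im[:,:,::-1])
crop('pics/side3.png',190,170,100,72,8,'pics/side3_g.png')
```

```text
t 4.9167 pos [0.5596 0.1897 0.1751] yawy 76.47313575988534 tool z [-0.0127 -0.0096 -0.9999] F [-0.0442  0.2147 -0.9834] op 0.18399944843432667
rem tool [-0.0322 -0.2686  0.0081] spin 0.0030217890629415153
t 4.9167 pos [0.5596 0.1897 0.1751] yawy 76.47313575988534 tool z [-0.0127 -0.0096 -0.9999] F [-0.0442  0.2147 -0.9834] op 0.18399944843432667
rem tool [-0.0324 -0.3292  0.0088] spin 0.0030217890629415153
```

View pics/side3_g.png

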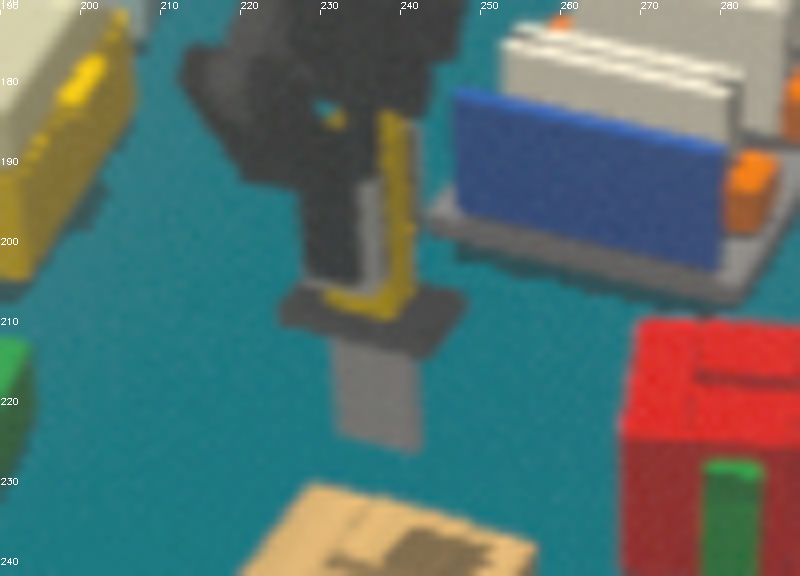

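View pics/top3.png

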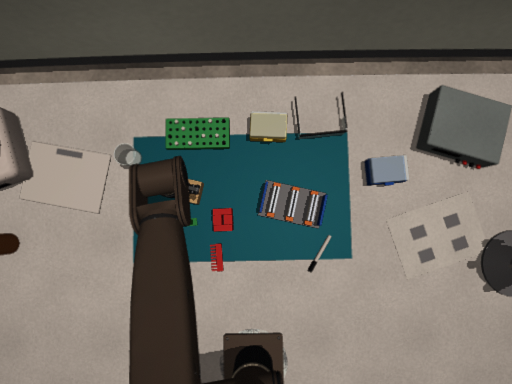

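Run:
```python
from h import *
np.set_printoptions(precision=4,suppress=True)
m=cp([[378,444]],190,170,8); t=[.5587,.189,.1038]
print(m,proj('side',t), atz('side',m,.1038))
# shoulder lower-outline corners: left(278,315)/ bottom(422,358)/right(468,303)
```

```text
[[236.75 225.  ]] [[237.1921 224.6121]] [[0.5594 0.1905 0.1038]]
```

Emit:
{"api": "jog_arm", "payload": {"series": [[-0.001, -0.012, 0, 0], [-0.004, -0.03, 0, 0], [-0.005, -0.04, 0, 0], [-0.005, -0.04, 0, 0], [-0.005, -0.04, 0, 0], [-0.005, -0.038, 0, 0], [-0.004, -0.03, 0, 0], [-0.002, -0.015, 0, 0]]}}

```text
time: 5.68
eef_pos: [0.5244, -0.0655, 0.1671]
tcp_rot: [0.113, 0.994, -0.006, -0.014]
contact_force: [0.4, -0.4, -1.7]
opening: 0.179
```

```bash
cat >> h.py <<'E'
def tip(tgt,yaw=76.3,L=.0713):
    s=monitor.get_state(); R=Rt.from_quat(s['tcp_rot']).as_matrix()
    t=s['eef_pos']+L*R[:,2]; print('tip',t,'dq',np.abs(s['dq']).max())
    rem(np.array(tgt)-L*R[:,2],yaw)
E
python3 - <<'E'
from h import *
tip([.5283,-.0778,.08])
E
```

```text
tip [ 0.52229442 -0.06619422  0.09587544] dq 0.37382665633740064
t 5.6833 pos [ 0.5244 -0.0655  0.1671] yawy 77.07058286295133 tool z [-0.0296 -0.0094 -0.9995] F [ 0.3855 -0.4471 -1.6661] op 0.1794884275254886
rem tool [-0.0089 -0.0097  0.0158] spin 0.013449208117944924
```

Emit:
{"api": "jog_arm", "payload": {"series": [[-0.002, -0.003, 0, 0.0], [-0.003, -0.003, 0, 0.007], [-0.002, -0.002, 0, 0.006], [-0.002, -0.001, 0, 0], [0, 0, 0, 0], [0, 0, 0, 0], [0, 0, 0, 0], [0, 0, 0, 0]]}}

```text
time: 6.35
eef_pos: [0.5285, -0.0772, 0.1623]
tcp_rot: [0.121, 0.993, -0.005, -0.019]
contact_force: [0.1, -0.1, -1.3]
opening: 0.182
```

Run:
```python
from h import *
tip([.5283,-.0778,.08])
```

```text
tip [ 0.52577474 -0.07759524  0.09103439] dq 0.01507846237564498
t 6.35 pos [ 0.5285 -0.0772  0.1623] yawy 76.15696595328379 tool z [-0.0381 -0.0061 -0.9993] F [ 0.1208 -0.0563 -1.3045] op 0.1816299239389059
rem tool [-0.0029  0.0006  0.0109] spin -0.0024964150576492422
```

Run:
```python
from h import *
for n in("side","top"):
    im=vision.read_camera(n); cv2.imwrite(f"pics/{n}4.png",im[:,:,::-1])
    tip([.5283,-.0778,.08])
crop('pics/side4.png',220,130,90,68,8,'pics/side4_g.png')
crop('pics/top4.png',240,165,90,68,8,'pics/top4_g.png')
```

```text
tip [ 0.52577476 -0.07756358  0.09106279] dq 0.005921163249222225
t 6.4 pos [ 0.5285 -0.0771  0.1623] yawy 76.15359196812545 tool z [-0.038  -0.0061 -0.9993] F [-0.7391 -0.3583 -1.4545] op 0.18133044599222925
rem tool [-0.0029  0.0005  0.011 ] spin -0.0025553022075755828
tip [ 0.5258 -0.0778  0.0911] dq 0.006938471131319281
t 6.45 pos [ 0.5285 -0.0773  0.1624] yawy 76.14071093135738 tool z [-0.038  -0.0063 -0.9993] F [-0.3264  0.4714 -1.0678] op 0.18312235119891734
rem tool [-0.0029  0.0008  0.011 ] spin -0.002780118710249002
```

View pics/side4_g.png

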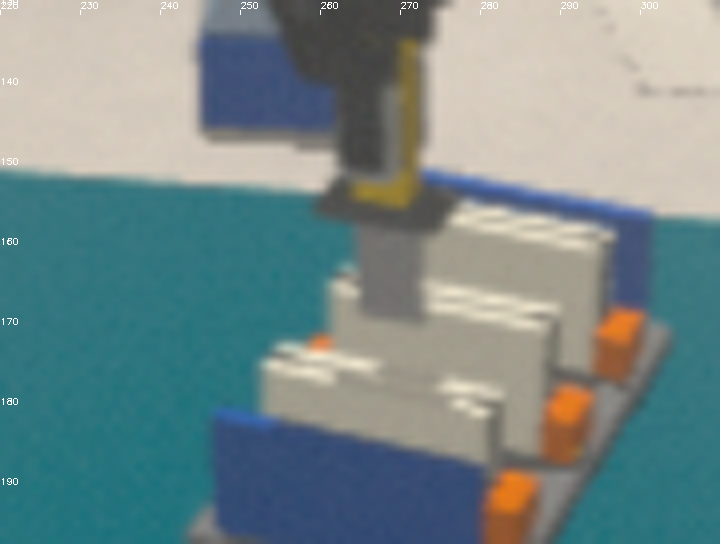

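View pics/top4_g.png

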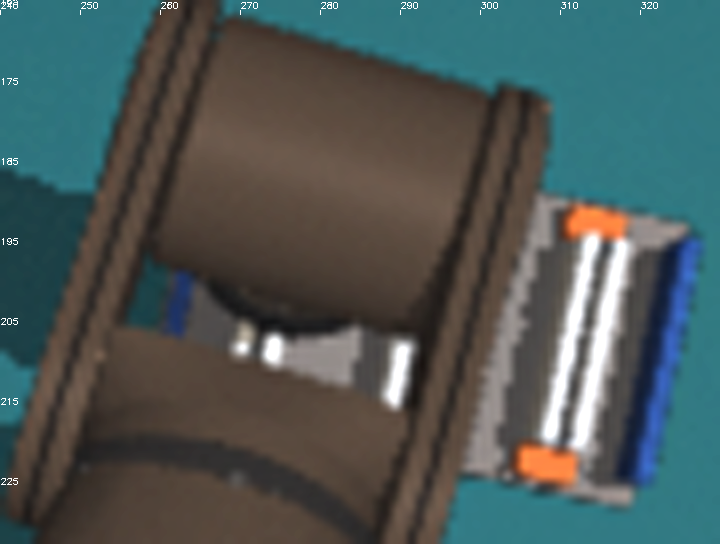

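Run:
```python
from h import *
m=cp([[393,318]],220,130,8); print(m,atz('side',m,.0911)-[.5258,-.0776,0])
tip([.5283,-.0778,.066])
```

```text
[[268.625 169.25 ]] [[-0.00020385  0.00022866  0.0911    ]]
tip [ 0.5257668  -0.07779152  0.09110963] dq 0.006938471131319281
t 6.45 pos [ 0.5285 -0.0773  0.1624] yawy 76.14071093135738 tool z [-0.038  -0.0063 -0.9993] F [-0.3264  0.4714 -1.0678] op 0.18312235119891734
rem tool [-0.0033  0.001   0.025 ] spin -0.002780118710249002
```

Emit:
{"api": "jog_arm", "payload": {"series": [[-0.001, 0.001, 0.003, -0.003], [-0.001, 0.0007, 0.005, 0], [0, 0, 0.006, 0], [0, 0, 0.005, 0], [0, 0, 0.003, 0], [0, 0, 0.002, 0], [0, 0, 0.001, 0], [0, 0, 0, 0]]}}

```text
time: 7.12
eef_pos: [0.5295, -0.0755, 0.1338]
tcp_rot: [0.119, 0.993, -0.005, -0.019]
contact_force: [-0.3, -0.2, -2.0]
opening: 0.183
```

Run:
```python
from h import *
tip([.5284,-.0771,.066])
```

```text
tip [ 0.5267028  -0.07589136  0.0625657 ] dq 0.005566111934558712
t 7.1167 pos [ 0.5295 -0.0755  0.1338] yawy 76.38693775197136 tool z [-0.0393 -0.0058 -0.9992] F [-0.2999 -0.1521 -2.    ] op 0.1825512201475291
rem tool [-0.0018 -0.0008 -0.0035] spin 0.0015173500161824636
```

Emit:
{"api": "jog_arm", "payload": {"series": [[0, 0, 0.0005, 0], [0, 0, 0.001, 0], [0, 0, 0.001, 0], [0, 0, 0.001, 0], [0, 0, 0.0005, 0], [0, 0, 0, 0], [0, 0, 0, 0], [0, 0, 0, 0]]}}

```text
time: 7.78
eef_pos: [0.5299, -0.0759, 0.1303]
tcp_rot: [0.119, 0.993, -0.005, -0.018]
contact_force: [0.5, 0.7, -1.7]
opening: 0.186
```

Run:
```python
from h import *
tip([.5284,-.0771,.066])
im=vision.read_camera('side'); cv2.imwrite(f"pics/side5.png",im[:,:,::-1])
crop('pics/side5.png',220,130,90,68,8,'pics/side5_g.png')
```

```text
tip [ 0.52724482 -0.07633174  0.05904019] dq 0.002304297529972256
t 7.7833 pos [ 0.5299 -0.0759  0.1303] yawy 76.36943428403549 tool z [-0.0376 -0.0064 -0.9993] F [ 0.453   0.7317 -1.7378] op 0.1858752164845611
rem tool [-0.0011 -0.0006 -0.007 ] spin 0.0012118568701843212
```

View pics/side5_g.png

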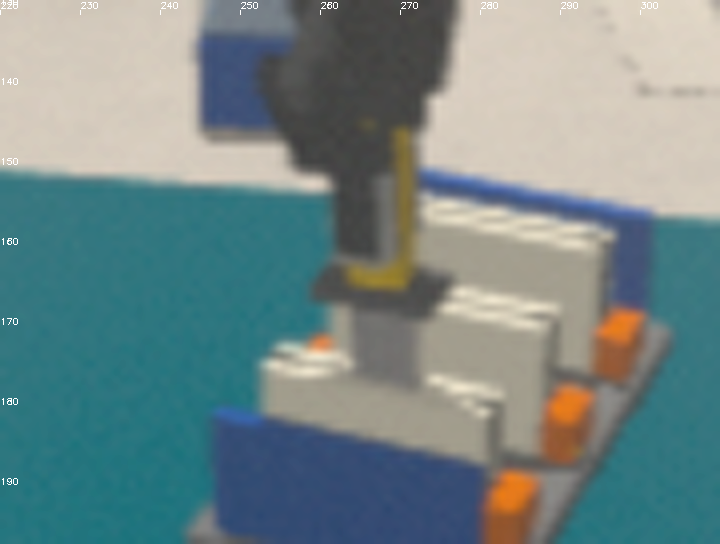

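Emit:
{"api": "jog_arm", "payload": {"series": [[0, 0, 0.0005, 0], [0, 0, 0.001, 0], [0, 0, 0.001, 0], [0, 0, 0.001, 0], [0, 0, 0.001, 0], [0, 0, 0.0005, 0], [0, 0, 0, 0], [0, 0, 0, 0]]}}

```text
time: 8.5
eef_pos: [0.5297, -0.0759, 0.1248]
tcp_rot: [0.119, 0.993, -0.005, -0.018]
contact_force: [-0.0, 0.2, -1.1]
opening: 0.18
```

Run:
```python
from h import *
tip([.5284,-.0771,.066])
```

```text
tip [ 0.52703795 -0.07637032  0.05352814] dq 0.0034217669635058677
t 8.5 pos [ 0.5297 -0.0759  0.1248] yawy 76.37071631130266 tool z [-0.0376 -0.0065 -0.9993] F [-0.0109  0.243  -1.1362] op 0.17993341287906783
rem tool [-0.0011 -0.0006 -0.0125] spin 0.0012342324670967144
```

Emit:
{"api": "jog_arm", "payload": {"series": [[0, 0, 0.0005, 0], [0, 0, 0.001, 0], [0, 0, 0.001, 0], [0, 0, 0.001, 0], [0, 0, 0.0005, 0], [0, 0, 0, 0], [0, 0, 0, 0], [0, 0, 0, 0]]}}

```text
time: 9.17
eef_pos: [0.5296, -0.0759, 0.1203]
tcp_rot: [0.119, 0.993, -0.005, -0.018]
contact_force: [0.3, -0.0, -1.1]
opening: 0.177
```

Run:
```python
from h import *
tip([.5284,-.0771,.066])
```

```text
tip [ 0.52691192 -0.07640641  0.04908415] dq 0.002377657667610023
t 9.1667 pos [ 0.5296 -0.0759  0.1203] yawy 76.37114411585512 tool z [-0.0375 -0.0065 -0.9993] F [ 0.2639 -0.0468 -1.1102] op 0.17701502135626931
rem tool [-0.001  -0.0006 -0.017 ] spin 0.001241699065092138
```

Emit:
{"api": "jog_arm", "payload": {"series": [[0, 0, 0.0005, 0], [0, 0, 0.001, 0], [0, 0, 0.001, 0], [0, 0, 0.001, 0], [0, 0, 0.001, 0], [0, 0, 0.0005, 0], [0, 0, 0, 0], [0, 0, 0, 0]]}}

```text
time: 9.83
eef_pos: [0.5294, -0.076, 0.1148]
tcp_rot: [0.119, 0.993, -0.005, -0.018]
contact_force: [0.2, 0.1, -1.0]
opening: 0.184
```

Run:
```python
from h import *
tip([.5284,-.0771,.066])
```

```text
tip [ 0.52671543 -0.0764286   0.04355397] dq 0.0017932894101838307
t 9.8333 pos [ 0.5294 -0.076   0.1148] yawy 76.37385528307307 tool z [-0.0375 -0.0065 -0.9993] F [ 0.2299  0.1119 -1.0011] op 0.18439455535504587
rem tool [-0.001  -0.0006 -0.0225] spin 0.0012890178596175518
```

Emit:
{"api": "jog_arm", "payload": {"series": [[0, 0, 0.0005, 0], [0, 0, 0.001, 0], [0, 0, 0.001, 0], [0, 0, 0.001, 0], [0, 0, 0.001, 0], [0, 0, 0.0005, 0], [0, 0, 0, 0], [0, 0, 0, 0]]}}

```text
time: 10.5
eef_pos: [0.5292, -0.076, 0.1093]
tcp_rot: [0.119, 0.993, -0.005, -0.018]
contact_force: [-0.3, 0.4, -1.1]
opening: 0.18
```

Run:
```python
from h import *
tip([.5284,-.0771,.066])
```

```text
tip [ 0.52654134 -0.07648384  0.03801004] dq 0.00255632400135609
t 10.5 pos [ 0.5292 -0.076   0.1093] yawy 76.36915438885383 tool z [-0.0375 -0.0065 -0.9993] F [-0.3149  0.3517 -1.0849] op 0.18042310717465534
rem tool [-0.001  -0.0006 -0.028 ] spin 0.0012069717777038354
```

Run:
```python
from h import *
for n in("side","top"):
    im=vision.read_camera(n); cv2.imwrite(f"pics/{n}6.png",im[:,:,::-1])
crop('pics/side6.png',220,130,90,68,8,'pics/side6_g.png')
```

```text
(no output)
```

View pics/side6_g.png

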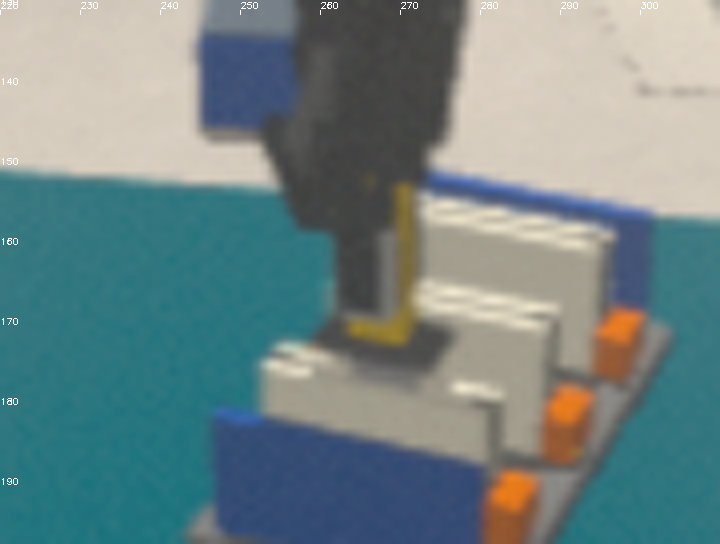

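Emit:
{"api": "jog_arm", "payload": {"series": [[0, 0, 0.0005, 0], [0, 0, 0.001, 0], [0, 0, 0.001, 0], [0, 0, 0.001, 0], [0, 0, 0.001, 0], [0, 0, 0.0005, 0], [0, 0, 0, 0], [0, 0, 0, 0]]}}

```text
time: 11.27
eef_pos: [0.5291, -0.0761, 0.1038]
tcp_rot: [0.119, 0.993, -0.005, -0.018]
contact_force: [0.2, -0.7, -1.5]
opening: 0.183
```

Emit:
{"api": "jog_arm", "payload": {"series": [[0, 0, 0.0005, 0], [0, 0, 0.001, 0], [0, 0, 0.001, 0], [0, 0, 0.001, 0], [0, 0, 0.0005, 0], [0, 0, 0, 0], [0, 0, 0, 0], [0, 0, 0, 0]]}}

```text
time: 11.93
eef_pos: [0.5289, -0.0761, 0.0994]
tcp_rot: [0.119, 0.993, -0.005, -0.018]
contact_force: [0.1, -0.6, -0.5]
opening: 0.181
```

Run:
```python
from h import *
tip([.5284,-.0771,.024])
```

```text
tip [ 0.52625309 -0.07660109  0.02812083] dq 0.001957270049228192
t 11.9333 pos [ 0.5289 -0.0761  0.0994] yawy 76.3673177719653 tool z [-0.0373 -0.0065 -0.9993] F [ 0.143  -0.573  -0.5056] op 0.18113834982476704
rem tool [-0.0023  0.0001  0.004 ] spin 0.0011749167659013387
```

Emit:
{"api": "jog_arm", "payload": {"series": [[0, 0, 0.0005, 0], [0, 0, 0.0008, 0], [0, 0, 0.0008, 0], [0, 0, 0.0005, 0], [0, 0, 0, 0], [0, 0, 0, 0], [0, 0, 0, 0], [0, 0, 0, 0]]}}

```text
time: 12.6
eef_pos: [0.5289, -0.0761, 0.0966]
tcp_rot: [0.119, 0.993, -0.005, -0.018]
contact_force: [-0.0, -0.5, -1.0]
opening: 0.184
```

Run:
```python
from h import *
tip([.5284,-.0771,.024])
```

```text
tip [ 0.52623394 -0.07661803  0.02535115] dq 0.002438085463806002
t 12.6 pos [ 0.5289 -0.0761  0.0966] yawy 76.3693426404418 tool z [-0.0371 -0.0066 -0.9993] F [-0.001  -0.5007 -1.0163] op 0.1843921219421484
rem tool [-0.0023  0.0001  0.0013] spin 0.0012102573877360444
```

Emit:
{"api": "jog_arm", "payload": {"series": [[0, 0, 0.0005, 0], [0, 0, 0.0003, 0], [0, 0, 0, 0], [0, 0, 0, 0], [0, 0, 0, 0], [0, 0, 0, 0], [0, 0, 0, 0], [0, 0, 0, 0]]}}

```text
time: 13.27
eef_pos: [0.529, -0.0762, 0.0959]
tcp_rot: [0.119, 0.993, -0.006, -0.018]
contact_force: [-0.1, -0.6, -1.4]
opening: 0.181
```

Emit:
{"api": "jog_arm", "payload": {"series": [[0, 0, 0, 0], [0, 0, 0, 0], [0, 0, 0, 0], [0, 0, 0, 0], [0, 0, 0, 0], [0, 0, 0, 0], [0, 0, 0, 0], [0, 0, 0, 0]], "grip": 0.05}}

```text
time: 13.93
eef_pos: [0.5303, -0.0767, 0.0975]
tcp_rot: [0.119, 0.993, -0.006, -0.016]
contact_force: [-0.5, 0.6, -0.1]
opening: 0.585
```

Run:
```python
from h import *
tip([.5284,-.0771,.024])
for n in("side",):
    im=vision.read_camera(n); cv2.imwrite(f"pics/{n}7.png",im[:,:,::-1])
crop('pics/side7.png',220,130,90,68,8,'pics/side7_g.png')
```

```text
tip [ 0.52785088 -0.07720847  0.02623615] dq 0.0017225323121223706
t 13.9333 pos [ 0.5303 -0.0767  0.0975] yawy 76.36807246442892 tool z [-0.0337 -0.0078 -0.9994] F [-0.529   0.5535 -0.1358] op 0.5851691999743341
rem tool [-0.0006  0.0003  0.0022] spin 0.001188088634231424
```

View pics/side7_g.png

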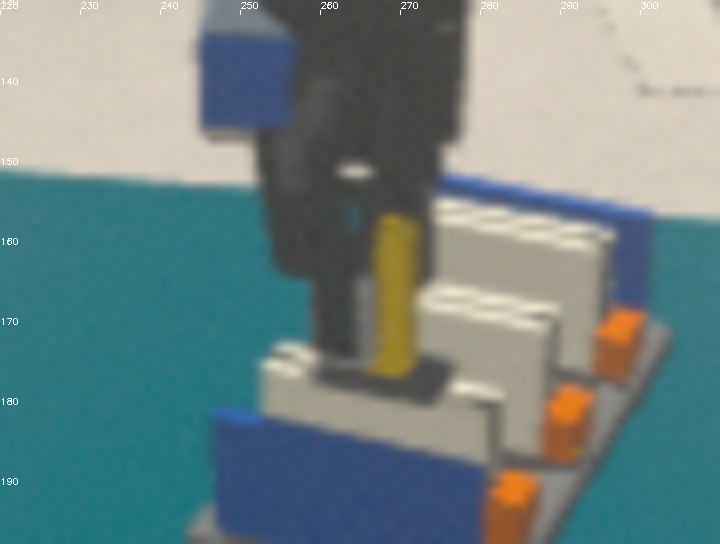

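Emit:
{"api": "jog_arm", "payload": {"series": [[0, 0, -0.004, 0], [0, 0, -0.008, 0], [0, 0, -0.015, 0], [0, 0, -0.02, 0], [0, 0, -0.02, 0], [0, 0, -0.02, 0], [0, 0, -0.015, 0], [0, 0, -0.005, 0]]}}

```text
time: 14.65
eef_pos: [0.5326, -0.0753, 0.2104]
tcp_rot: [0.119, 0.993, -0.005, -0.018]
contact_force: [0.1, -0.3, -0.1]
opening: 0.589
```

Emit:
{"api": "jog_arm", "payload": {"series": [[0, 0.01, 0, 0], [0, 0.025, 0, 0], [0, 0.035, 0, 0], [0, 0.04, 0, 0], [0, 0.04, 0, 0], [0, 0.035, 0, 0], [0, 0.02, 0, 0], [0, 0.005, 0, 0]]}}

```text
time: 15.32
eef_pos: [0.5834, 0.139, 0.2051]
tcp_rot: [0.122, 0.992, -0.006, -0.019]
contact_force: [0.5, -0.2, -0.5]
opening: 0.587
```

Run:
```python
from h import *
rem([.5,.1,.2])
for n in("side","top"):
    im=vision.read_camera(n); cv2.imwrite(f"pics/{n}8.png",im[:,:,::-1])
crop('pics/side8.png',220,135,90,68,8,'pics/side8_g.png')
crop('pics/top8.png',250,172,85,62,9,'pics/top8_g.png')
```

```text
t 15.3167 pos [0.5834 0.139  0.2051] yawy 75.94808982851576 tool z [-0.0382 -0.0066 -0.9992] F [ 0.5351 -0.1791 -0.5195] op 0.586982351474844
rem tool [ 0.0711 -0.058   0.0085] spin None
```

View pics/side8_g.png

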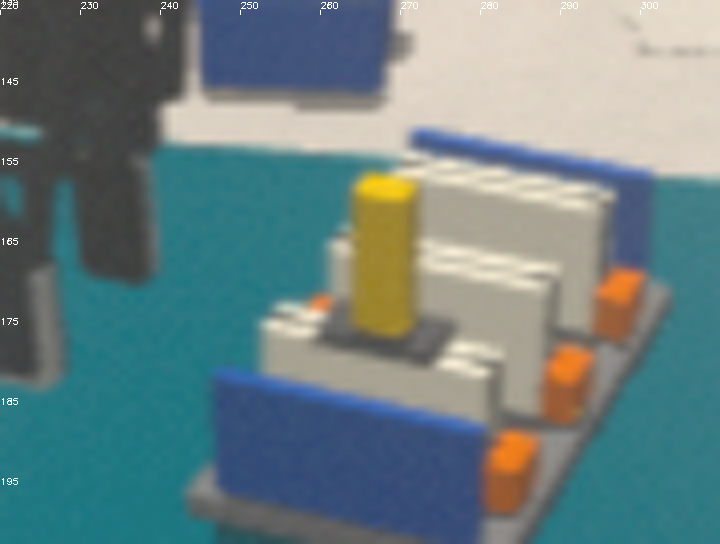

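View pics/top8_g.png

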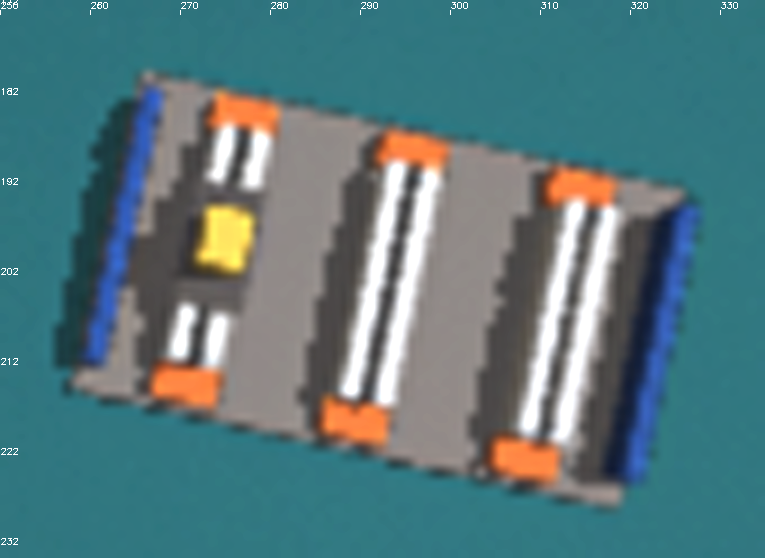

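View pics/side8.png

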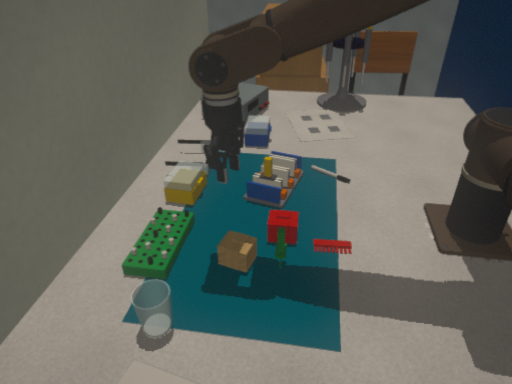

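Run:
```python
from h import *
np.set_printoptions(precision=4,suppress=True)
s=cp([[386,188]],220,135,8);t=cp([[226,239]],250,172,9)
print(tri(s,t),atz('top',t,.128),atz('side',s,.128))
b=atz('top',cp([[218,242]],250,172,9),.072);print('shoulder',b)
```

```text
[[ 0.5277 -0.0784  0.1259  0.0014]] [[ 0.5269 -0.0784  0.128 ]] [[ 0.5279 -0.0746  0.128 ]]
shoulder [[ 0.5288 -0.0781  0.072 ]]
```

```bash
python3 -c "
from plant import workorder,monitor
print(monitor.get_state()['dq']); print(workorder.sign_off())"
```

```text
[-0.04986472 -0.02090897  0.01207874 -0.01905337  0.00467221 -0.01190934]
the job is handed in; nothing more can be done
None
```

The gauge is standing in the left cassette's gap, and I handed the job in at about 15 s; sign-off reports no verdict.

- **What I did:** I lifted the gauge from the wooden holder and lowered it into the left gap first, in steps of about 5 mm. The vertical force never rose above its idle level, so the blade was never noticeably pushed back. It passed both spacer depths (14 and 24 mm) freely. I let go about 41 mm down, and it settled with its shoulder on the plates. I did not need to try the middle or right gap.
- **Final checks:** Both cameras show the gauge upright over the left gap with its shoulder on the plate tops. The two views put the handle top at z ≈ 0.126 m; fully home is 0.128 m, within the roughly 2 mm calibration error. The gripper is open and well clear. No bystander looks moved in the side view; I did not measure this.
- **Disagreements:** The two cameras differ by 2–4 mm in y. The tool also drifted to a tilt of about 0.038 rad along the gap; this did not hinder the insertion.

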